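# Pack a finished binding job from the cooling rack into the tote

## Task

The two black reports in the binding machine's cooling rack have set: lift them out and stand both on their spines on the floor of the blue tote, setting them down rather than dropping them. Lift this job's orange ticket holder off its hook on the machine and put it down in the tote too, beside the reports and not on top of them. The beige report is still hot, so leave it in its slot, and do not disturb the stapler or the pen pot.

Things in the scene. Friction and masses are not known exactly. Their poses are not given: they have to be found in the camera images.
- binder: desktop thermal binding machine, putty grey, fixed. Origin: on the table under the middle of its front face; x points into the machine, y along its width, z up. Case x 0 to 220, y -180 to 180 mm: front 85 mm tall, then a slope up to 165 mm at x = 90, flat top, clear guide to 238 mm at x = 185.
- rack (a point): point on the base plate under the middle slot of the cooling rack (255 x 190 mm, dark steel, clipped to the machine's front), 12 mm above the table; axes as the machine's. Three slots along y, at x = -64, 0 and 64 mm from here. Each slot is a pair of upright steel wire loops, 31 mm apart clear, tops 50 mm above this plate; one report stands in each slot.
- report_a: hard-cover bound report, black cover, standing on its spine: 24 mm thick (x) x 154 mm long (y) x 110 mm tall (z), a stiff block of 0.2 to 0.4 kg, white pages showing on top. Origin: middle of the spine's underside, z up to the page edge. Starts in any one of the rack's three slots; its upper 60 mm stand clear above the wire loops.
- report_b: hard-cover bound report, black cover, standing on its spine: 24 mm thick (x) x 154 mm long (y) x 110 mm tall (z), a stiff block of 0.2 to 0.4 kg, white pages showing on top. Origin: middle of the spine's underside, z up to the page edge. The twin of report_a, in another slot.
- report_hot: hard-cover bound report, beige cover, standing on its spine: 24 mm thick (x) x 154 mm long (y) x 110 mm tall (z), a stiff block of 0.2 to 0.4 kg, white pages showing on top. Origin: middle of the spine's underside, z up to the page edge. Just bound, in the remaining slot; it must stay there.
- ticket: orange rigid plastic job-ticket holder with white card: plate 9 mm thick (x), 100 mm wide (y), 140 mm tall (z), 60 to 120 g. Origin: middle of its lower edge. Hanging slot y -14 to 14, z 96 to 130 mm, a 10 mm bar above it; beside the slot the plate is solid (pinch there, y = +-32). Starts hanging on the hook, square to the rod, top 198 mm above the table.
- ticket_mid (a point): centre of the ticket holder's plate, 70 mm above its lower edge
- hook_tip (a point): upper end of the machine's ticket hook, a fixed 6 mm steel rod. It runs level out of the machine's front (towards machine -x), axis 185 mm above the table; its last 12 mm turn up 16 mm to this tip. The holder hangs 24 to 30 mm behind the tip and comes off when raised 17 to 27 mm, then drawn past the tip (machine -x, 45 mm or more).
- tote: open blue plastic tote, 200 mm (x) x 300 mm (y) x 120 mm tall, walls and floor 5 mm thick (rim flange 316 x 216), 0.9 kg, standing loose on the table. Origin: centre of its underside; z up.
- stapler: stapler, 140 mm long (x), 36 mm wide, 46 mm tall, on the table. Origin: centre of its underside. Bystander.
- pen_pot: dark round pen pot, 76 mm across, 100 mm tall, pens up to 135 mm, on the table. Origin: centre of its underside. Bystander.
Things that resemble listed ones, but are neither listed nor needed, are in the scene too. What is shaped like the report_a but pink or purple is not meant. What is shaped like the report_b but brown is not meant.

How it is judged:
By the outcome, as a careful person would: the job done as asked, in the order asked, and still so for the second after the job is handed in, with the robot touching nothing.
It also fails if it takes over 72 s, if anything falls off the work surface, if the arm or the gripper's body presses on something with over 40 N, if the wrist force passes 120 N, or if a joint passes its speed limit or range.

## Robot

A 6-joint arm with a two-finger parallel gripper is mounted at the origin on the work surface. World frame = base frame: x ahead of the robot, y to its left, z up, the work surface at z = 0. Lengths are in m, angles in rad, forces in N, time in s.
With the tool pointing down it reaches from about 0.4 to 0.925 m from the base axis. Payload 12.5 kg.
Tool frame: the origin (TCP) lies between the finger pads; the fingertips stand 8 mm ahead of it and the grasp point (between the pads) lies 11 mm behind it; z points along the fingers, y is the line along which they close (so a half turn about z gives the same grasp; the last joint's range is limited). The gripper opens to 95 mm and grips with 3 to 60 N. Pads are 20 mm wide; open, the fingers measure 119 mm over their backs; the gripper's body (75 mm by 180 mm) begins 59 mm behind the grasp point.
Start: joints at [1.115, 0.491, 1.559, -0, 1.092, -0.106], TCP at [0.214, 0.587, 0.223] pointing down, gripper open.
Joint ranges: [-3.1, 3.1], [-0.84, 2.19], [0.05, 2.79], [-1.13, 4.28], [0.06, 2.93], [-2.69, 2.69]. Speed limits (rad/s): [2.22, 2.22, 2.79, 3.14, 3.14, 3.14].

## Interface

Orientations are given as a unit quaternion [x, y, z, w].
In Python, from workcell import robot gives the robot as it stands. The module is installed in compiled form; this text tells all that it offers. Calls block until the motion is done:
- robot.goto(position, orientation): joint-space move of the TCP to a pose.
- robot.move_straight(position, feed=0.15, rot=None, threshold=None): straight line of the TCP; rot=None keeps the orientation; feed is the mean speed in m/s. With threshold (N) it stops when the force on the tool has changed by that much, and returns True; else False.
- robot.movej(angles): joint-space move.
- robot.grip(opening, newtons=None): opening from 0.0 (shut) to 1.0 (fully open); newtons is the grip in N (None keeps the last); returns when the fingers have stopped.
- robot.pause(seconds).
- robot.inverse_kinematics(position, orientation): joint angles nearest the present ones, or None.
- robot.get_image(name): name is "scene" or "top" or "wrist"; returns the picture (420x560x3 uint8, red, green, blue); there is no depth.
- robot.get_calibration(name): a dict with "fx", "fy", "cx", "cy" (pixels), "R" (3x3) and "t" (3): a world point X has camera coordinates R X + t. Camera axes: x right, y down, z forward; pixel columns grow to the right and rows downward; lengths in m; the calibration is good to about 2 mm. The wrist camera is an equidistant fisheye: a pixel r from the principal point sees the ray r / f radians off the axis. A picture is of the moment at which its call begins: read the wrist's pose just before it. get_calibration takes no time and is no camera call; for the wrist camera it gives the pose at the moment of the call.
A pose or a line that the arm cannot do raises robot.PlanningError and nothing moves.
- robot.job_done(): hands the job in; it is judged then, once.
Trained networks look in the newest picture that a camera, given by its name, has taken for a name from the list of things; names that differ only in an ending like _2 or _b are one class to them, and where a whole thing is asked for, a point or a joint stands for the part that bears it (a point fixed in the world has none). Each returns a list of dicts, best first, with "conf" (0 to 1); they miss things now and then, are a little off and sometimes report something else, mostly with a low value. They report only what shows in the picture. A call takes as long as a camera call. They do not tell look-alikes from the thing itself.
- robot.masks_of(label, camera): "pixels" (420x560 bool, what is visible of it) and "rect" ([left, top, right, bottom] in pixels, round what is visible of it).
Readings, each from a call of its own:
- robot.get_clock(): time.
- robot.get_joints(): joint angles.
- robot.get_joint_velocities(): joint speeds.
- robot.get_joint_torque(): joint torques, N m.
- robot.get_tool_pos(): TCP position.
- robot.get_tcp_rot(): TCP orientation.
- robot.get_ft_force(): force on the tool from outside, world axes, zero at the start.
- robot.get_wrist_torque(): the same for the moment, N m.
- robot.get_opening(): opening from 0.0 (shut) to 1.0 (fully open).
- robot.get_grasp_force(): force on a finger pad.
Only numpy, scipy, OpenCV 4.12 (cv2) and the standard library are available. Lean on these libraries where they do the work, as an engineer would, in place of code of your own. Each camera call takes 0.05 s, during which the arm holds its last target. There are 200 camera calls.

## Working session

There is one attempt and no reset: what is moved stays moved. The work goes in short steps, each a Python script; the robot and the scene stay as the last script left them, time stands still between calls to the robot, and variables do not carry over. Pictures are saved under pics/ and viewed, at most 10 in all, crops included, and the job is handed in when it is done.

```bash
mkdir -p pics
python3 - <<'E'
from workcell import robot
import cv2,numpy as np
ims=[]
for c in("scene","top"):
    im=robot.get_image(c); cv2.imwrite(f"pics/{c}0.png",cv2.cvtColor(im,cv2.COLOR_RGB2BGR))
    k=robot.get_calibration(c); print(c,k["fx"],k["cx"],k["cy"],np.round(k["R"],3).tolist(),np.round(k["t"],3).tolist(), np.round(-np.array(k["R"]).T@k["t"],3))
    for l in("report_a","report_hot","ticket","tote","binder","stapler","pen_pot","hook_tip","rack"):
        print(l,[(round(d["conf"],2),[int(v) for v in d["rect"]]) for d in robot.masks_of(l,c)])
print(robot.get_tcp_rot(),robot.get_clock())
E
```

```text
scene 544.950929561908 280.50631942219957 210.27305965880504 [[0.682, 0.732, -0.001], [0.594, -0.554, -0.583], [-0.427, 0.397, -0.812]] [-0.49, -0.096, 1.643] [ 1.093 -0.347  1.278]
report_a [(0.77, [270, 152, 303, 215]), (0.68, [317, 167, 346, 221]), (0.66, [224, 126, 240, 191]), (0.63, [362, 100, 400, 157]), (0.63, [245, 260, 271, 337])]
report_hot [(0.78, [291, 160, 324, 227])]
ticket [(0.84, [305, 211, 324, 271])]
tote [(0.69, [37, 271, 203, 419])]
binder [(0.97, [259, 171, 453, 323]), (0.48, [271, 152, 301, 214])]
stapler [(0.85, [193, 222, 240, 265])]
pen_pot [(0.67, [271, 329, 302, 378])]
hook_tip [(0.17, [269, 152, 301, 218])]
rack [(0.71, [269, 329, 302, 375]), (0.56, [262, 168, 455, 322]), (0.29, [304, 212, 327, 273])]
top 403.94240802287663 285.84523032795715 200.5343566603766 [[-0.007, -1.0, 0.02], [-0.998, 0.005, -0.07], [0.069, -0.02, -0.997]] [0.207, 0.504, 1.255] [0.417 0.229 1.282]
report_a [(0.89, [240, 275, 282, 327]), (0.75, [223, 222, 274, 247]), (0.72, [318, 149, 368, 185]), (0.61, [106, 199, 141, 257]), (0.6, [204, 184, 257, 209])]
report_hot [(0.92, [213, 205, 263, 228])]
ticket [(0.78, [268, 145, 301, 167]), (0.56, [343, 107, 371, 138]), (0.34, [152, 60, 294, 258])]
tote [(0.88, [382, 149, 514, 251]), (0.4, [154, 62, 295, 257])]
binder [(0.93, [149, 64, 295, 261])]
stapler [(0.63, [318, 215, 342, 261])]
pen_pot [(0.66, [343, 107, 371, 135])]
hook_tip [(0.73, [224, 222, 270, 249]), (0.64, [150, 66, 296, 256])]
rack [(0.67, [151, 64, 295, 258])]
[1.74031173e-01 9.84740143e-01 2.65427380e-05 1.75197417e-05] 1.0
```

View pics/scene0.png

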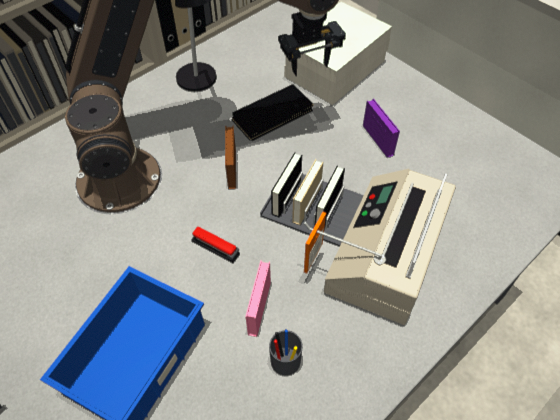

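View pics/top0.png

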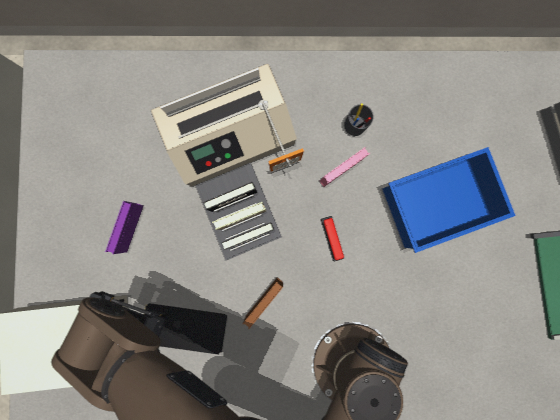

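Top view: rack holds black (230,197), beige (240,216), black (248,236), so the two outer slots are the targets. Look-alikes are brown (265,302), pink (344,167) and purple (125,228), all outside the rack. The orange ticket is at (286,162), the tote at (450,200), the stapler at (332,238) and the pot at (358,121). I'll fit poses by silhouette and check with a crop.

```bash
cat > h.py <<'E'
from workcell import robot
import cv2,numpy as np
from scipy.optimize import minimize
from scipy.spatial.transform import Rotation as Rn
def proj(c,P):
    k=robot.get_calibration(c) if isinstance(c,str) else c
    X=np.asarray(P)@np.array(k["R"]).T+k["t"]
    return np.c_[k["fx"]*X[:,0]/X[:,2]+k["cx"],k["fy"]*X[:,1]/X[:,2]+k["cy"]]
def box(lx,ly,z0,z1): return np.array([[sx*lx/2,sy*ly/2,z] for sx in(-1,1) for sy in(-1,1) for z in(z0,z1)])
def place(V,p):
    c,s=np.cos(p[2]),np.sin(p[2]); return np.c_[c*V[:,0]-s*V[:,1]+p[0],s*V[:,0]+c*V[:,1]+p[1],V[:,2]]
def fit(V,masks,p0,n=4):
    K={c:robot.get_calibration(c) for c in masks}
    def f(p):
        e=0
        for c,m in masks.items():
            h=cv2.convexHull((proj(K[c],place(V,p))*64).astype(np.float32)) if 0 else cv2.convexHull(np.round((proj(K[c],place(V,p))+.5)*n-.5).astype(np.int32))
            r=np.zeros((420*n,560*n),np.uint8); cv2.fillConvexPoly(r,h,1)
            M=m[1]; e+=1-(r&M).sum()/max((r|M).sum(),1)
        return e
    masks={c:(0,cv2.resize(m.astype(np.uint8),None,fx=n,fy=n,interpolation=cv2.INTER_NEAREST)) for c,m in masks.items()}
    p0=np.array(p0,float); S=np.vstack([p0]+[p0+d for d in np.diag([.02,.02,.1])])
    r=minimize(f,p0,method="Nelder-Mead",options=dict(initial_simplex=S,xatol=2e-4,fatol=1e-4,maxiter=150))
    return r.x,r.fun
def toplane(c,uv,z):
    k=robot.get_calibration(c); R=np.array(k["R"]); o=-R.T@k["t"]
    d=R.T@np.array([(uv[0]-k["cx"])/k["fx"],(uv[1]-k["cy"])/k["fy"],1]); return o+d*(z-o[2])/d[2]
E
python3 - <<'E'
from h import *
I={c:robot.get_image(c) for c in("scene","top")}
def mk(l,c,pt):
    for d in robot.masks_of(l,c):
        r=d["rect"]
        if r[0]<=pt[0]<=r[2] and r[1]<=pt[1]<=r[3]: return d["pixels"]
def go(name,l,V,ps,pt,z,yaw):
    q=toplane("top",pt,z)
    m={"top":mk(l,"top",pt)}
    if ps is not None: m["scene"]=mk(l,"scene",ps)
    m={k:v for k,v in m.items() if v is not None}
    for ms in [m]+([{k:m[k]} for k in m] if len(m)>1 else []):
        p,e=fit(V,ms,[q[0],q[1],yaw]); print(name,list(ms),np.round(p,4),round(e,3))
y0=0.28
B=np.array([[x,y,z] for y in(-.18,.18) for x,z in((0,0),(0,.085),(.09,.165),(.22,.165),(.22,0),(.185,.238))])
go("binder","binder",B,(390,250),(225,150),.0,y0)
go("tote","tote",np.vstack([box(.216,.316,.11,.12),box(.2,.3,0,.01)]),(100,350),(450,200),.06,y0)
go("ticket","ticket",box(.009,.1,.058,.198),(315,240),(286,158),.13,y0)
go("stap","stapler",box(.14,.036,0,.046),(215,240),(330,238),.02,y0)
for n,pt in(("far",(230,197)),("near",(248,235))): go(n,"report_a",box(.024,.154,.012,.122),None,pt,.06,y0)
go("hot","report_hot",box(.024,.154,.012,.122),None,(240,216),.06,y0)
# white page tops
hsv=I["top"].astype(int); w=((hsv.min(2)>200)).astype(np.uint8); w[:175]=0;w[260:]=0;w[:,:195]=0;w[:,290:]=0
n,lab,st,ce=cv2.connectedComponentsWithStats(w)
for i in range(1,n):
    if st[i,4]>60:
        pts=np.argwhere(lab==i)[:,::-1]; P=np.array([toplane("top",u,.122)[:2] for u in pts]).astype(np.float32)
        print(st[i],cv2.minAreaRect(P))
c=cv2.resize(cv2.cvtColor(I["top"][90:270,180:380],cv2.COLOR_RGB2BGR),None,fx=3,fy=3,interpolation=cv2.INTER_CUBIC); cv2.imwrite("pics/crop1.png",c)
E
```

```text
binder ['top', 'scene'] [0.6193 0.3386 0.4072] 0.469
binder ['top'] [0.616  0.3374 0.3969] 0.251
binder ['scene'] [0.621  0.3427 0.3899] 0.203
tote ['top', 'scene'] [ 0.5026 -0.2775  0.3397] 0.065
tote ['top'] [ 0.5011 -0.2756  0.3467] 0.031
tote ['scene'] [ 0.5049 -0.2782  0.3313] 0.026
ticket ['top', 'scene'] [0.6166 0.2073 0.3655] 0.291
ticket ['top'] [0.6148 0.2079 0.353 ] 0.104
ticket ['scene'] [0.6199 0.2057 0.3737] 0.104
stap ['top', 'scene'] [0.3882 0.0615 0.272 ] 0.358
stap ['top'] [0.3874 0.0623 0.2936] 0.094
stap ['scene'] [0.3905 0.0581 0.2073] 0.234
far ['top'] [0.514  0.3705 0.4043] 0.083
near ['top'] [0.3977 0.317  0.3814] 0.098
hot ['top'] [0.4571 0.3427 0.3867] 0.065
[205 184  48  24 263] ((0.5140529274940491, 0.37048378586769104), (0.01521127950400114, 0.1445969045162201), 22.876558303833008)
[214 204  49  24 311] ((0.45610761642456055, 0.34242135286331177), (0.019765077158808708, 0.14468736946582794), 21.53232192993164)
[223 224  49  24 277] ((0.3975975215435028, 0.3175632953643799), (0.01588517799973488, 0.14467757940292358), 21.432279586791992)
```

View pics/crop1.png

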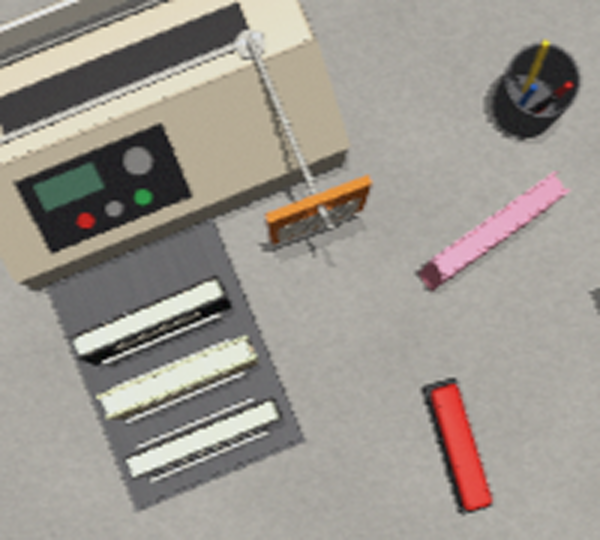

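The crop confirms it: black covers show in the rack's outer slots, beige sits in the middle, and the orange plate hangs on the rod. Next I'll check reachability of all planned poses.

```bash
cat >> h.py <<'E'
MY=.39; NEAR=np.array([.3977,.3173]); FAR=np.array([.5140,.3705]); TK=np.array([.6160,.2073]); TKY=.38
TOTE=np.array([.5026,-.2775]); TY=.34
def down(phi):
    y=np.array([np.cos(phi),np.sin(phi),0]); z=np.array([0,0,-1.]); return np.c_[np.cross(y,z),y,z]
def q(R): return Rn.from_matrix(R).as_quat()
def rz(a): return Rn.from_euler("z",a).as_matrix()
def totep(x,y): return TOTE+rz(TY)[:2,:2]@[x,y]
def tk_goal(side,phi,s,flip,yb,tilt,zb=.008,pos=None,xb=0):
    """TCP pose that puts the ticket (grasped at plate y=side, tool y along phi) leaning to tote end s"""
    Rk=rz(TKY); k0=np.r_[TK,.058]; R0=down(phi); t0=np.r_[TK+Rk[:2,:2]@[0,side],.169]
    G=rz(TY+(np.pi/2 if flip else -np.pi/2)); 
    ax=rz(TY)@[1.,0,0]; G=Rn.from_rotvec(-s*np.radians(tilt)*ax).as_matrix()@G
    k1=np.r_[totep(xb,yb),zb]
    return k1+G@Rk.T@(t0-k0), G@Rk.T@R0
E
python3 - <<'E'
from h import *
def ik(n,p,R):
    try: j=robot.inverse_kinematics(list(p),list(q(R)))
    except Exception as e: j=None
    print(n,None if j is None else np.round(j,2))
for k in(0,np.pi):
    for n,P in(("near",NEAR),("far",FAR)):
        for z in(.081,.3): ik((n,z,k),np.r_[P,z],down(MY+k))
    for y in(-105,-50,50,105): ik(("tote",y,k),np.r_[totep(0,y/1e3),.074],down(TY+np.pi/2+k))
    for side in(-.032,.032):
        ik(("tk",side,k),np.r_[TK+rz(TKY)[:2,:2]@[0,side],.169],down(TKY+k))
        for s in(1,-1):
            for f in(0,1):
                for zb in (.008,.16): ik(("tkgoal",side,k,s,f,zb),*tk_goal(side,TKY+k,s,f,s*.06,24,zb))
print(robot.get_clock())
E
```

```text
('near', 0.081, 0) [ 0.54  0.53  1.98 -0.    0.63  0.15]
('near', 0.3, 0) [ 0.54  0.25  1.73 -0.    1.17  0.15]
('far', 0.081, 0) [ 0.52  0.66  1.67 -0.    0.81  0.13]
('far', 0.3, 0) [ 0.52  0.44  1.43 -0.    1.27  0.13]
('tote', -105, 0) [-0.71  0.7   1.61 -0.    0.83 -2.62]
('tote', -50, 0) [-0.67  0.65  1.73 -0.    0.77 -2.58]
('tote', 50, 0) [-0.57  0.57  1.91 -0.    0.65 -2.48]
('tote', 105, 0) [-0.5   0.54  2.01 -0.    0.6  -2.41]
('tk', -0.032, 0) [ 0.17  0.58  1.54 -0.    1.01 -0.21]
('tkgoal', -0.032, 0, 1, 0, 0.008) [-0.38  0.43  2.21 -0.97  0.38  1.74]
('tkgoal', -0.032, 0, 1, 0, 0.16) [-0.38  0.16  2.02 -0.48  0.73  1.18]
('tkgoal', -0.032, 0, 1, 1, 0.008) [-0.28  0.48  2.08 -0.82  0.47 -1.47]
('tkgoal', -0.032, 0, 1, 1, 0.16) [-0.28  0.25  1.91 -0.48  0.79 -1.89]
('tkgoal', -0.032, 0, -1, 0, 0.008) [-0.82  0.78  1.39  0.17  1.37  0.34]
('tkgoal', -0.032, 0, -1, 0, 0.16) [-0.82  0.64  1.24  0.16  1.65  0.39]
('tkgoal', -0.032, 0, -1, 1, 0.008) None
('tkgoal', -0.032, 0, -1, 1, 0.16) [-0.75  0.69  1.14  0.19  1.69 -2.67]
('tk', 0.032, 0) [ 0.27  0.58  1.55 -0.    1.01 -0.
[... 1650 characters left out ...]
 3.141592653589793) None
('tkgoal', 0.032, 3.141592653589793, 1, 0, 0.008) [-0.28  0.48  2.08 -0.82  0.47 -1.47]
('tkgoal', 0.032, 3.141592653589793, 1, 0, 0.16) [-0.28  0.25  1.91 -0.48  0.79 -1.89]
('tkgoal', 0.032, 3.141592653589793, 1, 1, 0.008) [-0.38  0.43  2.21 -0.97  0.38  1.74]
('tkgoal', 0.032, 3.141592653589793, 1, 1, 0.16) [-0.38  0.16  2.02 -0.48  0.73  1.18]
('tkgoal', 0.032, 3.141592653589793, -1, 0, 0.008) None
('tkgoal', 0.032, 3.141592653589793, -1, 0, 0.16) [-0.75  0.69  1.14  0.19  1.69 -2.67]
('tkgoal', 0.032, 3.141592653589793, -1, 1, 0.008) [-0.82  0.78  1.39  0.17  1.37  0.34]
('tkgoal', 0.032, 3.141592653589793, -1, 1, 0.16) [-0.82  0.64  1.24  0.16  1.65  0.39]
1.65
```

```bash
cat >> h.py <<'E'
def pick(P):
    Q=q(down(MY)); robot.goto([*P,.20],list(Q)); robot.move_straight([*P,.081],feed=.15)
    robot.grip(0.0,40); o=robot.get_opening(); p=robot.get_tool_pos()
    robot.move_straight([*P,.15],feed=.12); robot.move_straight([*P,.31],feed=.3)
    print("grip",o,robot.get_grasp_force(),robot.get_clock())
def put(ty):
    P=totep(0,ty); Q=q(down(TY-np.pi/2)); robot.goto([*P,.30],list(Q)); robot.move_straight([*P,.09],feed=.2)
    hit=robot.move_straight([*P,.070],feed=.03,threshold=3)
    print("hit",hit,robot.get_tool_pos(),robot.get_opening(),robot.get_clock())
def release():
    p=robot.get_tool_pos(); robot.grip(.43); robot.move_straight([p[0],p[1],.16],feed=.15)
def show(cams,f):
    a=np.hstack([robot.get_image(c) for c in cams]); a=cv2.resize(a,None,fx=min(1,800/a.shape[1]),fy=min(1,800/a.shape[1])); cv2.imwrite(f,a[:,:,::-1])
E
python3 - <<'E'
from h import *
robot.grip(.45); pick(NEAR)
show(["scene","top"],"pics/p1.png"); print(robot.get_opening(),robot.get_clock())
E
```

```text
grip 0.2491641956276934 39.99799847602844 6.7
0.2538573235392903 6.8
```

View pics/p1.png

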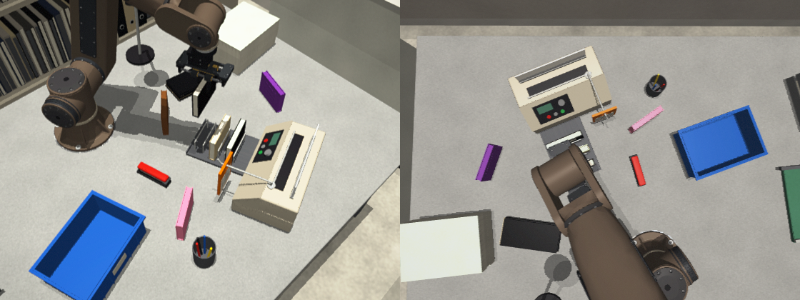

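The near report is held (opening 0.25 is about 24 mm) and lifted clear at (205,95) in the scene half; the beige and far reports are untouched. Next I'll place it and pick the far one.

Run:
```python
from h import *
put(.105); release()
p=robot.get_tool_pos(); robot.move_straight([p[0],p[1],.28],feed=.3)
show(["scene","top"],"pics/p2.png"); print(robot.get_clock())
```

```text
hit True [ 0.46758679 -0.17852414  0.07417883] 0.24868687159999195 10.35
12.2833
```

View pics/p2.png

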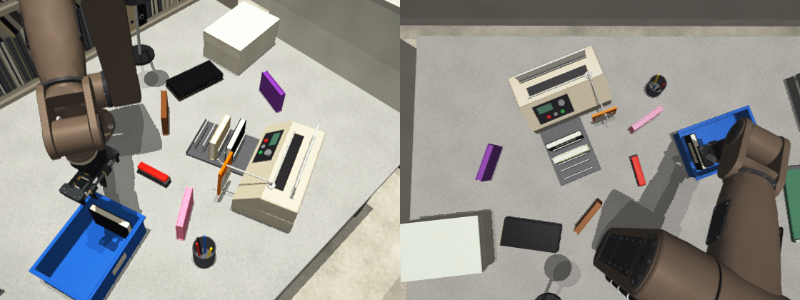

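The first report stands upright in the tote's near end at (112,218). On to the second, going in high to stay clear of the hook.

Run:
```python
from h import *
robot.goto([*FAR,.31],list(q(down(MY)))); pick(FAR)
put(.048); release()
p=robot.get_tool_pos(); robot.move_straight([p[0],p[1],.30],feed=.3)
robot.goto([*(TK+[-.12,-.05]),.36],list(q(down(TKY))))
a=robot.get_image("top"); 
for l in("ticket",):
    for c in("top","scene"):
        if c=="scene": robot.get_image(c)
        m=robot.masks_of(l,c)
        if m: print(c,m[0]["rect"],fit(box(.009,.1,.058,.198),{c:m[0]["pixels"]},[*TK,TKY]))
show(["scene","top"],"pics/p3.png"); print(robot.get_clock())
```

```text
grip 0.24724948863831167 39.99546468257904 17.575
hit True [ 0.48664431 -0.23229418  0.07427353] 0.24843004171848393 21.4667
top [265.1, 153.9, 282.2, 169.0] (array([0.61058722, 0.2243916 , 0.45891649]), np.float64(0.6311780910711392))
scene [303.4, 212.2, 325.1, 274.6] (array([0.61893345, 0.2059155 , 0.35015596]), np.float64(0.07694343951292681))
25.1333
```

View pics/p3.png

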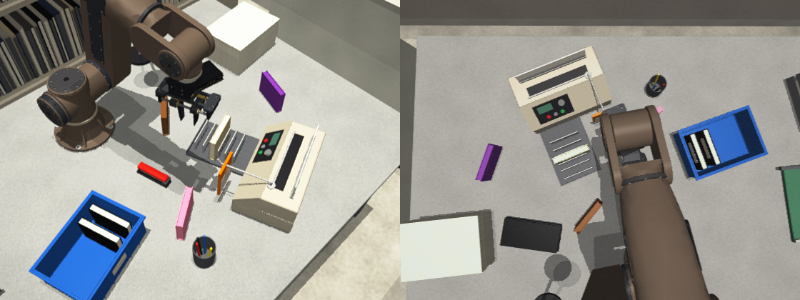

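Both reports stand in the tote (110,220 and 100,240), and the beige one is still in the middle slot. Now the ticket.

Run:
```python
from h import *
D=rz(TKY)[:2,:2]; P=TK+D@[0,-.032]; Q=list(q(down(TKY)))
robot.goto([*P,.27],Q); print("blocked",robot.move_straight([*P,.169],feed=.12,threshold=6))
robot.grip(0.0,25); print(robot.get_opening(),robot.get_grasp_force())
f0=np.array(robot.get_ft_force())
robot.move_straight([*P,.191],feed=.05); print(np.round(robot.get_ft_force()-f0,1))
P2=P+D@[-.065,0]; print("drag",robot.move_straight([*P2,.191],feed=.08,threshold=8))
print(robot.get_opening(),np.round(robot.get_tool_pos(),3),np.round(robot.get_ft_force()-f0,1))
show(["scene","wrist"],"pics/p4.png"); print(robot.get_clock())
```

```text
blocked False
0.09621489180485207 24.992911219596863
[-0.2 -1.  -2.2]
drag False
0.09495523113644261 [0.568 0.154 0.191] [ 0.9  0.5 -2. ]
29.0833
```

View pics/p4.png

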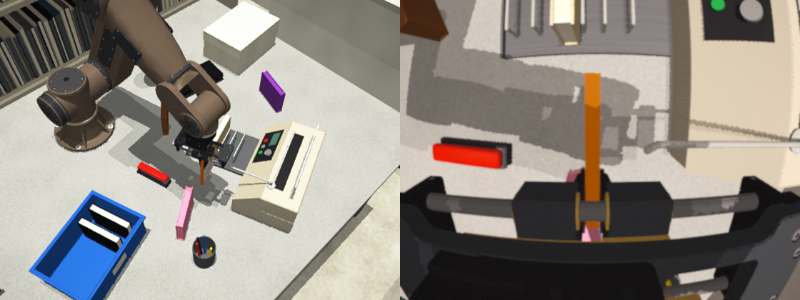

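The ticket is off the hook and held at (203,172); the rod is bare. Carry it to the free end of the tote and set it down leaning back.

Run:
```python
from h import *
p=robot.get_tool_pos(); robot.move_straight([p[0],p[1],.34],feed=.25)
g=lambda zb:tk_goal(-.032,TKY,-1,0,-.06,24,zb)
a,R=g(.19); robot.goto(list(a),list(q(R)))
robot.move_straight(list(g(.02)[0]),feed=.15)
print("hit",robot.move_straight(list(g(.002)[0]),feed=.03,threshold=2.5),np.round(robot.get_tool_pos()-g(0)[0],4))
print(robot.get_opening(),robot.get_clock())
show(["scene","top"],"pics/p5.png")
```

```text
hit True [-0.     -0.0001  0.0066]
0.09410983038391768 33.575
```

View pics/p5.png

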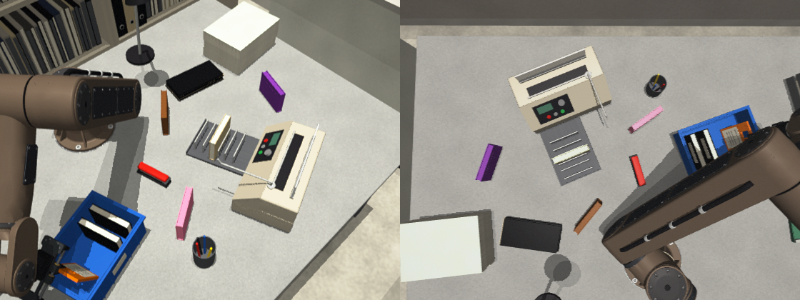

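Contact on the floor, leaning towards the end wall and clear of the reports. Release gently and withdraw along the fingers.

Run:
```python
from h import *
R=Rn.from_quat(robot.get_tcp_rot()).as_matrix(); p=np.array(robot.get_tool_pos())
robot.grip(.2); robot.pause(.3); robot.grip(.4); robot.pause(.3)
robot.move_straight(list(p-R[:,2]*.08),feed=.1); 
t=p-R[:,2]*.08; robot.move_straight([t[0],t[1],t[2]+.15],feed=.25)
robot.movej([.6,.2,1.6,0,1.2,0]); robot.pause(1)
im=[robot.get_image(c) for c in("scene","top")]
a=np.hstack([cv2.resize(im[0][230:420,20:230],(400,362)),cv2.resize(im[1][130:270,370:525],(400,362))]); cv2.imwrite("pics/p6.png",a[:,:,::-1]); print(robot.get_clock())
```

```text
40.9083
```

View pics/p6.png

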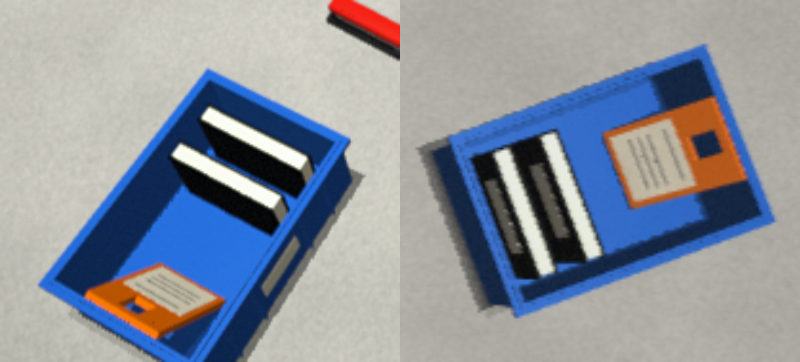

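The crop shows both reports upright (left end) and the ticket leaning inside the far end wall, apart from them. Nothing is touching the robot, so I'm handing it in.

```bash
python3 -c "
from workcell import robot
print(robot.job_done())"
```

```text
the job is handed in; nothing more can be done
None
```

I handed the job in at about 41 s: both black reports stand on their spines in the tote with the orange ticket holder leaning on the end wall beside them, and I left the beige report, stapler and pen pot alone; the verdict was not reported.

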